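# Set out a graded row of filled chocolates

## Task

Line up the four round filled chocolates on the display board in order of size, each standing upright and centred on its own gold card: the largest on the card next to the price-card holder, then each next smaller one, to the smallest at the other end. Do not tip any chocolate over, at any time.

Things in the scene. Friction and masses are not known exactly. Their poses are not given: they have to be found in the camera images.
- choc_28: Smallest of the four filled chocolates: a plain upright dark-brown cylinder with a flat lighter filling and three 2 mm nut crumbs on its top; 28 mm in diameter, 26 mm high, about 20 g, loose, starts upright on the table. Origin at the centre of its underside, z up.
- choc_36: Second smallest of the four filled chocolates: a plain upright dark-brown cylinder with a flat lighter filling and three 2 mm nut crumbs on its top; 36 mm in diameter, 36 mm high, about 35 g, loose, starts upright on the table. Origin at the centre of its underside, z up.
- choc_44: Second largest of the four filled chocolates: a plain upright dark-brown cylinder with a flat lighter filling and three 2 mm nut crumbs on its top; 44 mm in diameter, 46 mm high, about 55 g, loose, starts upright on the table. Origin at the centre of its underside, z up.
- choc_52: Largest of the four filled chocolates: a plain upright dark-brown cylinder with a flat lighter filling and three 2 mm nut crumbs on its top; 52 mm in diameter, 56 mm high, about 85 g, loose, starts upright on the table. Origin at the centre of its underside, z up.
- board: Fixed flat grey slate display board lying on the table, 88 mm (its x) by 440 mm (its y, the direction of the row), 10 mm thick. Origin at the centre of its underside. The four cards lie on it in a row, with the price-card holder standing at one end and a small white ramekin (40 mm wide, 22 mm high) at the other; which end is which changes.
- card_1: One of four identical round gold cards, fixed on the board, 60 mm in diameter, 3 mm thick (its top is 13 mm above the table); number 1 of the row counted along the board's +y; cards are about 85 mm apart, up to 5 mm out of line each. Origin at the centre of its underside.
- card_2: One of four identical round gold cards, fixed on the board, 60 mm in diameter, 3 mm thick (its top is 13 mm above the table); number 2 of the row counted along the board's +y; cards are about 85 mm apart, up to 5 mm out of line each. Origin at the centre of its underside.
- card_3: One of four identical round gold cards, fixed on the board, 60 mm in diameter, 3 mm thick (its top is 13 mm above the table); number 3 of the row counted along the board's +y; cards are about 85 mm apart, up to 5 mm out of line each. Origin at the centre of its underside.
- card_4: One of four identical round gold cards, fixed on the board, 60 mm in diameter, 3 mm thick (its top is 13 mm above the table); number 4 of the row counted along the board's +y; cards are about 85 mm apart, up to 5 mm out of line each. Origin at the centre of its underside.
- holder: Price-card holder, fixed at one end of the board beyond the last card: a 36 mm round steel foot with a blank, slightly leaning white card 44 mm wide; 47 mm high in all. Origin at the centre of its underside. It marks the end of the row where the largest chocolate goes.

How it is judged:
By the outcome, as a careful person would: the job done as asked, in the order asked, and still so for the second after the job is handed in, with the robot touching nothing.
It also fails if it takes over 120 s, if anything falls off the work surface, if the arm or the gripper's body presses on something with over 40 N, if the wrist force passes 120 N, or if a joint passes its speed limit or range.

## Robot

A 7-joint arm with a two-finger parallel gripper is mounted at the origin on the work surface. World frame = base frame: x ahead of the robot, y to its left, z up, the work surface at z = 0. Lengths are in m, angles in degrees, forces in N, time in s.
With the tool pointing down it reaches from about 0.425 to 0.875 m from the base axis. Payload 8.4 kg.
Tool frame: the origin (TCP) lies midway between the tips of the shut fingers; the grasp point (between the pads) lies 19 mm behind it; z points along the fingers, y is the direction in which the jaws open and shut (so a half turn about z gives the same grasp; the last joint's range is limited). The gripper opens to 87 mm and grips with 3 to 60 N. Pads are 19 mm wide; open, the fingers measure 117 mm over their backs; the gripper's body (75 mm by 190 mm) begins 51 mm behind the grasp point.
Start: joints at [66.795, 19.091, 2.286, 83.961, -0.768, 76.965, -3.352], TCP at [0.196, -0.62, 0.193] pointing down, gripper open.
Joint ranges: [-147.57, 147.57], [-21.85, 119.76], [-74.77, 79.35], [14.55, 137.4], [-85.83, 265.84], [4.83, 119.75], [-152.11, 152.11]. Speed limits (degrees/s): [127.2, 127.2, 159.86, 159.86, 180, 180, 180].

## Interface

Orientations are given as a 3x3 rotation matrix whose columns are the frame's x, y, z axes.
In Python, from bench import state, capture, close_job gives the robot as it stands.
- The arm moves only by the shell command python3 -m jog 'ROWS' [FORCE]. ROWS is JSON, a list that holds one entry, the list of rows, each a list of 7 numbers: the shift along the tool's x, y, z in mm, then the turn, a rotation vector about the tool's x, y, z in rad, then the gripper's target within -1 to 1 (shut at 1, half-way at 0, fully open at -1). In form: [[[dx, dy, dz, rx, ry, rz, gripper], ...]]. A call has 1 to 12 rows; each row shifts and turns the commanded pose from where the row before left it, along the tool's axes as they then stand; what a row does not reach is not made up. A row lasts 1/10 s, in which the tool goes at most 50 mm and 8.59 degrees, less where a joint would pass 70% of its speed; a pose out of reach is approached as far as the arm can. A call is refused whole if a number of a shift passes 50 or a number of a turn 0.15, either way. A call with a gripper value outside its range is refused whole. The fingers move at their own pace and stop on an object; FORCE is the grip in N (left out, the last holds). Time passes only in rows, so rows that do not move let the fingers close. It gives the time, the measured TCP pose, the force and the opening at its end, in the units of the state.
- state(): the state, without advancing time (a new reading comes with each control period).
- capture(name): name is "scene" or "side" or "wrist"; returns a dict with "img" (400x640x3 uint8, blue, green, red), "range_z" (400x640 float32, m along the optical axis (not along the pixel's ray), 0 where there is no reading), "mtx" (3x3 intrinsics, pixels), "R" (3x3) and "t" (3): a world point X has camera coordinates R X + t. Camera axes: x right, y down, z forward; pixel columns grow to the right and rows downward; lengths in m; the calibration is good to about 2 mm. A picture is of the moment at which its call begins.
- close_job(): hands the job in, once; it reports no verdict.
The state is a dict: "t": time; "q": joint angles; "qvel": joint speeds; "effort": joint torques, N m; "tool_pos": TCP position; "tool_rot": TCP orientation; "wrist_force": force on the tool from outside, world axes, zero at the start; "moment": the same for the moment, N m; "width": finger opening in m.
Only numpy, scipy, OpenCV 4.12 (cv2) and the standard library are available. Lean on these libraries where they do the work, as an engineer would, in place of code of your own. Each camera call takes 0.05 s, during which the arm holds its last target. There are 200 camera calls.

## Working session

There is one attempt and no reset: what is moved stays moved. The work goes in short steps, Python scripts to look and compute and a shell command to move; the robot and the scene stay as the last step left them, time stands still between calls to the robot, and variables do not carry over. Pictures are saved under pics/ and viewed, about 12 in all and at most 16, crops included, and the job is handed in when it is done.

```bash
mkdir -p pics; ls
python3 - <<'E'
from bench import state,capture
import cv2,numpy as np
s=state();print(s['t'],s['tool_pos'],np.round(s['tool_rot'],3),s['width'])
for n in('scene','side'):
    c=capture(n);cv2.imwrite(f'pics/{n}0.png',c['img']);np.savez(f'{n}0.npz',**c);print(n,np.round(-c['R'].T@c['t'],3))
E
```

```text
pics
0.0 [ 0.19549783 -0.61936371  0.19217217] [[ 0.954  0.301 -0.001]
 [ 0.301 -0.954  0.001]
 [-0.    -0.002 -1.   ]] 0.08703101338930087
scene [ 0.747 -0.366  0.635]
side [ 0.086 -0.441  0.594]
```

View pics/scene0.png

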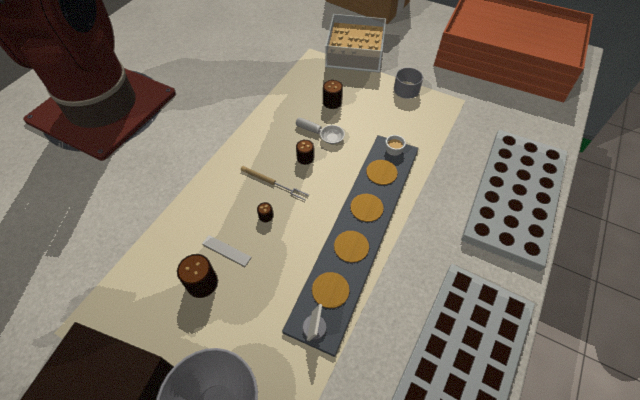

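View pics/side0.png

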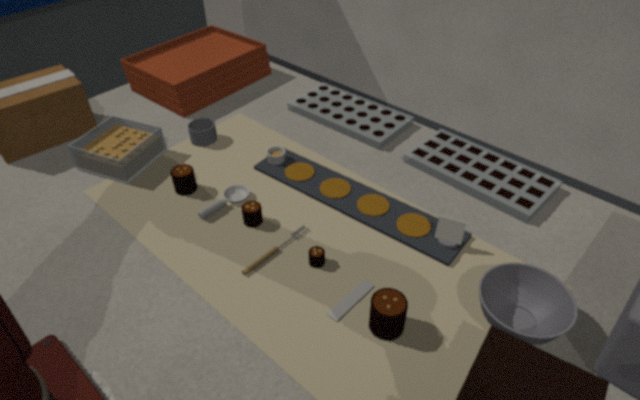

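The price holder is at the near end (about 315,320 in the scene view) and the ramekin is at the far end (395,145). The chocolates are at (197,275) largest, (265,211) smallest, (305,151) and (332,93). Next I'll measure them with depth.

```bash
cat > h.py <<'E'
import numpy as np,cv2
from bench import state,capture
def cloud(c):
    v,u=np.mgrid[:400,:640];z=c['range_z']
    p=np.stack([u,v,np.ones_like(u)],-1)@np.linalg.inv(c['mtx']).T*z[...,None]
    P=(p-c['t'])@c['R'];P[z==0]=np.nan;return P
def ray(c,u,v,h):
    d=c['R'].T@np.linalg.inv(c['mtx'])@np.array([u,v,1.]);o=-c['R'].T@c['t']
    return (o+d*(h-o[2])/d[2])[:2]
def top(P,xy,h,r=.045,tol=.004):
    """centre of flat disc at height h near xy"""
    m=(np.abs(P[...,2]-h)<tol)&(np.hypot(P[...,0]-xy[0],P[...,1]-xy[1])<r)
    q=P[m][:,:2]
    if len(q)<8: return None
    (cx,cy),R=cv2.minEnclosingCircle(q.astype(np.float32))
    return np.round([cx,cy,R,*q.mean(0),P[m][:,2].mean(),len(q)],4)
E
python3 - <<'E'
from h import *
px={'scene':([(197,262,.056,52),(333,86,.046,44),(305,145,.036,36),(265,206,.026,28)],[(331,290),(351,246),(367,208),(382,172)],(395,145),(315,325)),
'side':([(389,302,.056,52),(183,172,.046,44),(252,208,.036,36),(316,252,.026,28)],[(413,225),(373,205),(335,187),(299,172)],(277,155),(450,235))}
for n,(ch,ca,ram,hol) in px.items():
    c=dict(np.load(n+'0.npz'));P=cloud(c);hsv=cv2.cvtColor(c['img'],cv2.COLOR_BGR2HSV)
    for u,v,h,k in ch:
        g=ray(c,u,v,h);
        m=np.hypot(P[...,0]-g[0],P[...,1]-g[1])<.04
        print(n,k,g.round(3),'zmax',np.nanpercentile(P[m][:,2],97).round(4),top(P,g,h))
    gold=cv2.inRange(hsv,(12,130,60),(32,255,255))
    nn,lab,st,ce=cv2.connectedComponentsWithStats(gold)
    for u,v in ca:
        l=lab[v,u];cn=max(cv2.findContours((lab==l).astype(np.uint8),0,1)[0],key=len)[:,0]
        e=cv2.fitEllipse(cn) if l else None
        w=np.array([ray(c,*p,.013) for p in cn]);(cx,cy),R=cv2.minEnclosingCircle(w.astype(np.float32))
        print(n,'card',l,st[l,4],np.round([cx,cy,R],4),w.mean(0).round(4))
    print('ram',ray(c,*ram,.025),'hold',ray(c,*hol,.012))
E
```

```text
scene 52 [ 0.448 -0.215] zmax 0.058 [ 4.501e-01 -2.269e-01  2.670e-02  4.512e-01 -2.273e-01  5.620e-02
  8.500e+02]
scene 44 [0.442 0.254] zmax 0.0476 [4.404e-01 2.524e-01 2.330e-02 4.419e-01 2.517e-01 4.610e-02 2.390e+02]
scene 36 [0.467 0.088] zmax 0.0375 [4.678e-01 8.490e-02 1.880e-02 4.687e-01 8.350e-02 3.600e-02 2.180e+02]
scene 28 [ 0.471 -0.063] zmax 0.0272 [ 4.729e-01 -6.820e-02  1.420e-02  4.730e-01 -6.890e-02  2.620e-02
  1.730e+02]
scene card 81 1042 [ 0.6423 -0.1411  0.03  ] [ 0.6426 -0.1422]
scene card 79 865 [ 0.6377 -0.0558  0.03  ] [ 0.638  -0.0563]
scene card 77 718 [0.6281 0.0281 0.0301] [0.6284 0.0281]
scene card 76 605 [0.6194 0.1162 0.0305] [0.6192 0.1154]
ram [0.61877766 0.18026102] hold [ 0.64834985 -0.2022953 ]
side 52 [ 0.448 -0.228] zmax 0.0578 [ 4.477e-01 -2.267e-01  2.690e-02  4.464e-01 -2.283e-01  5.630e-02
  9.450e+02]
side 44 [0.437 0.246] zmax 0.048 [4.397e-01 2.524e-01 2.380e-02 4.372e-01 2.508e-01 4.660e-02 2.760e+02]
side 36 [0.464 0.079] zmax 0.0378 [4.648e-01 8.370e-02 1.880e-02 4.637e-01 8.310e-02 3.650e-02 2.390e+02]
side 28 [ 0.469 -0.07 ] zmax 0.0272 [ 4.700e-01 -6.900e-02  1.470e-02  4.689e-01 -6.980e-02  2.620e-02
  1.940e+02]
side card 378 644 [ 0.6398 -0.1426  0.0306] [ 0.6392 -0.1426]
side card 376 561 [ 0.6351 -0.0569  0.0305] [ 0.6343 -0.0567]
side card 375 491 [0.6254 0.0273 0.0306] [0.625  0.0273]
side card 373 436 [0.6166 0.1156 0.0314] [0.6162 0.1148]
ram [0.61429355 0.17588259] hold [ 0.66116264 -0.20347113]
```

Run:
```python
from h import *
Q=np.concatenate([cloud(dict(np.load(n+'0.npz'))).reshape(-1,3) for n in('scene','side')]);Q=Q[~np.isnan(Q[:,0])]
C={52:(.449,-.227),44:(.440,.252),36:(.466,.0843),28:(.4715,-.0686)}
for k,c in C.items():
    for a in (-55,-25,-10,5,20,35):
        t=np.radians(a);j=np.array([np.cos(t),np.sin(t)]);n=np.array([-j[1],j[0]])
        d=Q[:,:2]-c;x=d@j;y=d@n
        op=(k+16)/2e3
        f=(abs(y)<.013)&(abs(x)>k/2e3+.004)&(abs(x)<op+.018)
        b=(abs(y)<.042)&(abs(x)<.1)
        print(k,a,'finger',np.percentile(Q[f,2],98).round(3),(Q[f,2]>.008).sum(),'body',np.percentile(Q[b,2],99.8).round(3))
m=(Q[:,0]>.2)&(Q[:,0]<.6)
for y in np.arange(-.7,.4,.1):
    for x in np.arange(.1,.8,.1):
        m=(abs(Q[:,0]-x-.05)<.05)&(abs(Q[:,1]-y-.05)<.05); print(f"{np.percentile(Q[m,2],99.5) if m.sum()>5 else -1:.2f}",end=' ')
    print(round(y,1))
```

```text
52 -55 finger 0.003 0 body 0.059
52 -25 finger 0.003 0 body 0.059
52 -10 finger 0.003 0 body 0.059
52 5 finger 0.003 0 body 0.059
52 20 finger 0.003 0 body 0.059
52 35 finger 0.003 0 body 0.059
44 -55 finger 0.003 0 body 0.049
44 -25 finger 0.003 0 body 0.049
44 -10 finger 0.003 0 body 0.049
44 5 finger 0.003 0 body 0.049
44 20 finger 0.003 0 body 0.049
44 35 finger 0.003 0 body 0.049
36 -55 finger 0.003 0 body 0.038
36 -25 finger 0.003 0 body 0.038
36 -10 finger 0.003 0 body 0.038
36 5 finger 0.003 0 body 0.038
36 20 finger 0.003 0 body 0.038
36 35 finger 0.003 0 body 0.039
28 -55 finger 0.003 0 body 0.028
28 -25 finger 0.003 0 body 0.028
28 -10 finger 0.003 0 body 0.028
28 5 finger 0.003 0 body 0.028
28 20 finger 0.003 0 body 0.028
28 35 finger 0.003 0 body 0.028
-1.00 -1.00 -1.00 -1.00 -1.00 -1.00 -1.00 -0.7
-1.00 -1.00 -1.00 -1.00 0.08 -1.00 -1.00 -0.6
0.00 0.00 0.07 0.07 0.13 0.12 0.04 -0.5
0.00 0.00 0.07 0.07 0.07 0.06 0.00 -0.4
0.00 0.00 0.00 0.06 0.00 0.06 0.02 -0.3
0.01 0.00 0.00 0.01 0.01 0.06 0.02 -0.2
0.01 0.00 0.01 0.03 0.01 0.02 0.02 -0.1
0.01 0.00 0.01 0.04 0.01 0.02 0.02 -0.0
0.01 0.00 0.00 0.02 0.03 0.03 0.02 0.1
0.00 0.00 0.00 0.05 0.01 0.03 0.02 0.2
0.00 0.00 0.06 0.06 0.04 0.02 0.02 0.3
```

```bash
python3 -m jog '[[[0,0,-40,0,0,0,-1],[0,0,-40,0,0,0,-1],[0,0,-20,0,0,0,-1]]]' 15 | cut -c1-600; python3 -c "
from bench import state;import numpy as np;s=state();print(s['t'],s['tool_pos'],np.round(s['q'],1))"
```

```text
t: 0.4
tool_pos: [0.1959, -0.6205, 0.2965]
tool_rot: [[0.954, 0.301, 0.001], [0.301, -0.954, -0.003], [0.0, 0.003, -1.0]]
wrist_force: [0.5, 0.8, -0.6]
width: 0.0873
0.4 [ 0.1958514  -0.62047071  0.29646016] [66.5 17.4  2.7 74.3 -0.8 88.2 -3.3]
```

```bash
cat >> h.py <<'E'
def go(x,y,z,a=5.):
    """tool-frame mm to bring TCP to xyz, and turn (rotvec) to tool-down with jaw angle a"""
    from scipy.spatial.transform import Rotation as Ro
    s=state();R=np.array(s['tool_rot']);t=np.radians(a)
    Y=np.array([np.cos(t),np.sin(t),0]);Z=np.array([0,0,-1.]);G=np.stack([np.cross(Y,Z),Y,Z],1)
    print('t',round(s['t'],2),'pos',np.round(s['tool_pos'],4),'w',round(s['width'],4),'F',np.round(s['wrist_force'],1))
    print(' move mm',np.round(R.T@(np.array([x,y,z])-s['tool_pos'])*1e3,1),'turn',np.round(Ro.from_matrix(R.T@G).as_rotvec(),3),'move after turn',np.round(G.T@(np.array([x,y,z])-s['tool_pos'])*1e3,1))
E
python3 -m jog '[[[0,0,0,0,0,-0.14,-1],[0,0,0,0,0,-0.14,-1],[0,0,0,0,0,-0.14,-1],[0,0,0,0,0,-0.14,-1],[0,0,0,0,0,-0.14,-1],[0,0,0,0,0,-0.14,-1],[0,0,0,0,0,-0.14,-1],[0,0,0,0,0,-0.14,-1],[0,0,0,0,0,-0.14,-1],[0,0,0,0,0,-0.09,-1]]]' 15
python3 -c "
from h import *
go(.449,-.227,.15)"
```

```text
t: 1.4
tool_pos: [0.1955, -0.6196, 0.2925]
tool_rot: [[-0.09, 0.996, -0.0], [0.996, 0.09, 0.001], [0.001, -0.0, -1.0]]
wrist_force: [0.1, -0.5, 0.6]
width: 0.0868
t 1.4 pos [ 0.1955 -0.6196  0.2925] w 0.0868 F [ 0.1 -0.5  0.6]
 move mm [368.  287.9 142.8] turn [-0.    -0.001  0.003] move after turn [369.  286.7 142.5]
```

```bash
python3 -m jog '[[[30.7,24,2,0,0,0,-1],[30.7,24,10,0,0,0,-1],[30.7,24,10,0,0,0,-1],[30.7,24,10,0,0,0,-1],[30.7,24,10,0,0,0,-1],[30.7,24,10,0,0,0,-1],[30.7,24,10,0,0,0,-1],[30.7,24,10,0,0,0,-1],[30.7,24,10,0,0,0,-1],[30.7,24,10,0,0,0,-1],[30.7,24,10,0,0,0,-1],[30.7,24,10,0,0,0,-1]]]' 15
python3 -m jog '[[[0,0,20,0,0,0,-1],[0,0,10,0,0,0,-1],[0,0,0,0,0,0,-1]]]'
python3 - <<'E'
from h import *
go(.449,-.227,.15)
c=capture('wrist');cv2.imwrite('pics/w1.png',c['img']);P=cloud(c);print(top(P,(.449,-.227),.056),-c['R'].T@c['t'])
E
```

```text
t: 2.6
tool_pos: [0.4518, -0.2268, 0.1805]
tool_rot: [[-0.085, 0.996, -0.0], [0.996, 0.085, 0.0], [0.0, -0.0, -1.0]]
wrist_force: [-0.2, -0.8, 0.1]
width: 0.0872
t: 2.9
tool_pos: [0.4499, -0.2286, 0.1495]
tool_rot: [[-0.084, 0.996, -0.003], [0.996, 0.084, 0.001], [0.002, -0.003, -1.0]]
wrist_force: [-1.1, -0.5, -0.1]
width: 0.0872
t 2.9 pos [ 0.4499 -0.2286  0.1495] w 0.0872 F [-1.1 -0.5 -0.1]
 move mm [ 1.6 -0.7 -0.5] turn [-0.003 -0.002 -0.003] move after turn [ 1.6 -0.7 -0.5]
[ 4.493e-01 -2.274e-01  2.610e-02  4.494e-01 -2.266e-01  5.540e-02
  2.883e+03] [ 0.44427242 -0.14982143  0.34022085]
```

View pics/w1.png

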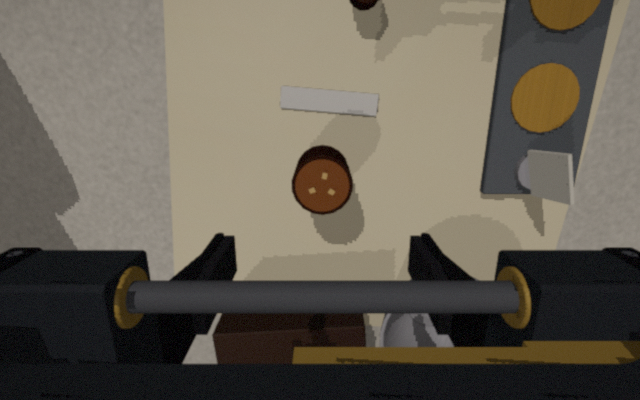

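```bash
python3 -m jog '[[[1.4,-0.6,30,0.003,0,0,-1],[0,0,35,0,0,0,-1],[0,0,30,0,0,0,-1],[0,0,20,0,0,0,-1],[0,0,12,0,0,0,-1],[0,0,7,0,0,0,-1],[0,0,0,0,0,0,-1],[0,0,0,0,0,0,0.5],[0,0,0,0,0,0,1],[0,0,0,0,0,0,1],[0,0,0,0,0,0,1],[0,0,0,0,0,0,1]]]' 15
python3 -m jog '[[[0,0,0,0,0,0,1],[0,0,0,0,0,0,1],[0,0,-6,0,0,0,1],[0,0,-12,0,0,0,1],[0,0,-25,0,0,0,1],[0,0,-25,0,0,0,1],[0,0,-12,0,0,0,1],[0,0,0,0,0,0,1]]]'
python3 - <<'E'
from h import *
go(.641,-.142,.095)
c=capture('scene');P=cloud(c);s=state();print([top(P,s['tool_pos'][:2],h) for h in (.126,.130,.134,.138)])
cv2.imwrite('pics/s2.png',c['img'][150:,100:420])
E
```

```text
t: 4.15
tool_pos: [0.4505, -0.2271, 0.0173]
tool_rot: [[-0.085, 0.996, -0.003], [0.996, 0.085, -0.0], [-0.0, -0.003, -1.0]]
wrist_force: [-0.4, -0.7, 0.5]
width: 0.0549
t: 4.95
tool_pos: [0.4518, -0.2276, 0.0991]
tool_rot: [[-0.085, 0.996, 0.0], [0.996, 0.085, -0.002], [-0.002, -0.0, -1.0]]
wrist_force: [-0.3, -0.2, -0.8]
width: 0.0513
t 4.95 pos [ 0.4518 -0.2276  0.0991] w 0.0513 F [-0.3 -0.2 -0.8]
 move mm [ 69.2 195.8   3.9] turn [-0.     0.002 -0.002] move after turn [ 68.8 195.9   4.1]
[array([ 4.536e-01, -2.373e-01,  3.390e-02,  4.671e-01, -2.446e-01,
        1.260e-01,  7.000e+01]), array([ 4.539e-01, -2.372e-01,  3.430e-02,  4.632e-01, -2.444e-01,
        1.301e-01,  7.900e+01]), array([ 4.539e-01, -2.372e-01,  3.430e-02,  4.539e-01, -2.442e-01,
        1.353e-01,  1.450e+02]), array([ 4.535e-01, -2.379e-01,  3.410e-02,  4.493e-01, -2.436e-01,
        1.376e-01,  1.680e+02])]
```

View pics/s2.png

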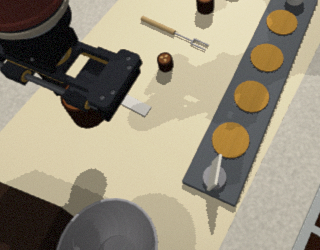

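```bash
python3 -m jog '[[[5,14,0,0,0,0,1],[10,28,0,0,0,0,1],[12,34,0,0,0,0,1],[13,36,0,0,0,0,1],[13,36,0,0,0,0,1],[10,28,0,0,0,0,1],[6,19.8,0,0,0,0,1],[0,0,0,0,0,0,1],[0,0,0,0,0,0,1]]]'
python3 - <<'E'
from h import *
go(.641,-.142,.031)
for i in range(4):
    c=capture('wrist');print(np.round(state()['tool_pos'],4))
cv2.imwrite('pics/w3.png',c['img']);P=cloud(c)
m=(abs(P[...,0]-.641)<.05)&(abs(P[...,1]+.142)<.06);print(np.histogram(P[m][:,2],np.arange(0,.2,.01)))
s=state()
for h in(.134,.138,.142): print(top(P,s['tool_pos'][:2],h))
E
```

```text
t: 5.9
tool_pos: [0.6389, -0.1413, 0.0947]
tool_rot: [[-0.086, 0.996, -0.006], [0.996, 0.086, 0.001], [0.001, -0.006, -1.0]]
wrist_force: [0.8, -1.0, -1.0]
width: 0.0514
t 5.9 pos [ 0.6389 -0.1413  0.0947] w 0.0514 F [ 0.8 -1.  -1. ]
 move mm [-1.   2.4 63.7] turn [-0.006 -0.001 -0.002] move after turn [-0.9  2.1 63.7]
[ 0.6385 -0.142   0.0951]
[ 0.6385 -0.1424  0.0955]
[ 0.6387 -0.1426  0.0959]
[ 0.6389 -0.1426  0.0962]
(array([7328, 2575,    0,    0,    0,    0,    0,   37,  301,  353,  395,
        470,  773, 7057,  703,  723,  869,  903,  606]), array([0.  , 0.01, 0.02, 0.03, 0.04, 0.05, 0.06, 0.07, 0.08, 0.09, 0.1 ,
       0.11, 0.12, 0.13, 0.14, 0.15, 0.16, 0.17, 0.18, 0.19]))
[ 6.384e-01 -1.323e-01  3.470e-02  6.385e-01 -1.359e-01  1.341e-01
  6.931e+03]
[ 6.383e-01 -1.324e-01  3.480e-02  6.384e-01 -1.373e-01  1.350e-01
  4.019e+03]
[ 6.383e-01 -1.322e-01  3.480e-02  6.390e-01 -1.356e-01  1.421e-01
  5.100e+02]
```

View pics/w3.png

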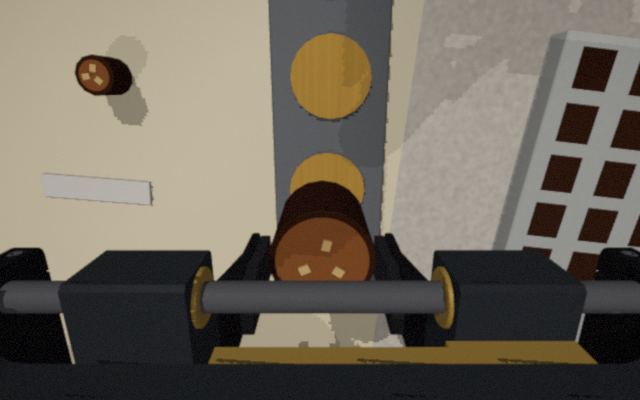

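```bash
python3 -m jog '[[[0.5,2.2,10,0,0,0,1],[0,0,16,0,0,0,1],[0,0,16,0,0,0,1],[0,0,10,0,0,0,1],[0,0,6,0,0,0,1],[0,0,3,0,0,0,1],[0,0,2,0,0,0,1],[0,0,0,0,0,0,1],[0,0,0,0,0,0,1],[0,0,0,0,0,0,1]]]'
python3 - <<'E'
from h import *
go(.641,-.142,.031)
for i in range(3):
    c=capture('scene');s=state();print(np.round(s['tool_pos'],4),s['wrist_force'])
P=cloud(c);print(top(P,(.641,-.142),.069),top(P,(.641,-.142),.072))
E
```

```text
t: 7.1
tool_pos: [0.6421, -0.141, 0.034]
tool_rot: [[-0.085, 0.996, -0.002], [0.996, 0.085, -0.0], [-0.0, -0.002, -1.0]]
wrist_force: [-0.5, -0.0, -1.7]
width: 0.0511
t 7.1 pos [ 0.6421 -0.141   0.034 ] w 0.0511 F [-0.5 -0.  -1.7]
 move mm [-0.9 -1.2  3. ] turn [-0.002  0.    -0.002] move after turn [-0.9 -1.2  3. ]
[ 0.6421 -0.141   0.0339] [ 0.16937049 -1.02844944 -0.61650642]
[ 0.642  -0.141   0.0338] [-0.37520401  0.55052903 -0.23650061]
[ 0.642  -0.141   0.0338] [ 0.58682528  0.73590038 -0.49443618]
[ 6.433e-01 -1.512e-01  3.440e-02  6.421e-01 -1.502e-01  7.150e-02
  3.540e+02] [ 6.425e-01 -1.515e-01  3.360e-02  6.419e-01 -1.482e-01  7.270e-02
  5.640e+02]
```

```bash
python3 -m jog '[[[-0.7,-1,1,0,0,0,1],[0,0,1,0,0,0,1],[0,0,1,0,0,0,1],[0,0,0,0,0,0,1],[0,0,0,0,0,0,1]]]'; python3 -m jog '[[[0,0,0.5,0,0,0,1],[0,0,0,0,0,0,1]]]'
```

```text
t: 7.75
tool_pos: [0.6408, -0.1417, 0.0304]
tool_rot: [[-0.085, 0.996, -0.003], [0.996, 0.085, -0.0], [0.0, -0.003, -1.0]]
wrist_force: [-0.0, -0.2, -0.9]
width: 0.0514
t: 7.95
tool_pos: [0.6409, -0.1416, 0.0303]
tool_rot: [[-0.085, 0.996, -0.003], [0.996, 0.085, -0.0], [-0.0, -0.003, -1.0]]
wrist_force: [-1.5, 0.0, 3.7]
width: 0.0516
```

```bash
python3 -m jog '[[[0,0,0,0,0,0,0],[0,0,0,0,0,0,-0.5],[0,0,0,0,0,0,-0.6],[0,0,0,0,0,0,-0.6],[0,0,-8,0,0,0,-0.6],[0,0,-20,0,0,0,-0.6],[0,0,-30,0,0,0,-0.6],[0,0,-30,0,0,0,-0.6],[0,0,-30,0,0,0,-0.6],[0,0,0,0,0,0,-0.6]]]'
python3 - <<'E'
from h import *
go(.4715,-.0686,.1)
c=capture('wrist');P=cloud(c);print(top(P,(.641,-.142),.069))
cv2.imwrite('pics/w4.png',c['img'])
c=capture('scene');P=cloud(c);print(top(P,(.641,-.142),.069),top(P,(.4715,-.0686),.026),top(P,(.466,.084),.036),top(P,(.44,.252),.046))
E
```

```text
t: 8.95
tool_pos: [0.6438, -0.1417, 0.1535]
tool_rot: [[-0.085, 0.996, 0.004], [0.996, 0.085, -0.002], [-0.002, 0.004, -1.0]]
wrist_force: [-0.1, 0.2, -0.5]
width: 0.07
t 8.95 pos [ 0.6438 -0.1417  0.1535] w 0.07 F [-0.1  0.2 -0.5]
 move mm [  87.6 -165.7   52.6] turn [ 0.004  0.002 -0.002] move after turn [  87.9 -165.3   53.5]
[ 6.411e-01 -1.420e-01  2.590e-02  6.409e-01 -1.411e-01  6.840e-02
  3.050e+03]
[ 6.411e-01 -1.410e-01  2.620e-02  6.418e-01 -1.422e-01  6.930e-02
  8.980e+02] [ 4.728e-01 -7.060e-02  1.220e-02  4.710e-01 -7.440e-02  2.610e-02
  7.800e+01] None None
```

View pics/w4.png

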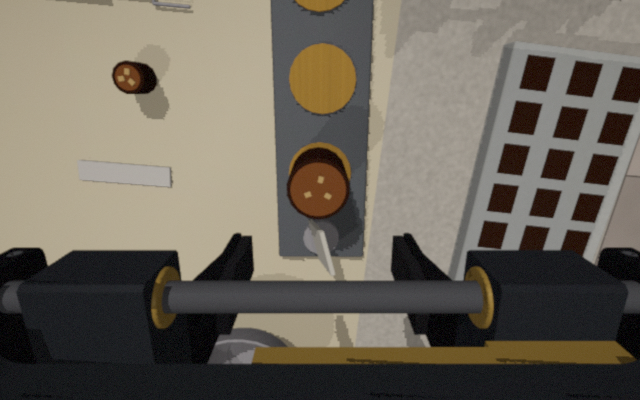

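Choc 52 stands centred on its card, seen at (319,185). Next is choc 44.

```bash
python3 -c "
from h import *
go(.44,.252,.11)"
python3 -m jog '[[[17,-6,0,0,0,0,-0.6],[34,-14,0,0,0,0,-0.6],[41,-16.5,0,0,0,0,-0.6],[41,-16.5,0,0,0,0,-0.6],[41,-16.5,0,0,0,0,-0.6],[41,-16.5,0,0,0,0,-0.6],[41,-16.5,0,0,0,0,-0.6],[41,-16.5,0,0,0,0,-0.6],[41,-16.5,0,0,0,0,-0.6],[41,-16.5,10,0,0,0,-0.6],[30,-14,20,0,0,0,-0.6],[0,0,13,0,0,0,-0.6]]]'
python3 -m jog '[[[0,0,0,0,0,0,-0.6],[0,0,0,0,0,0,-0.6]]]'
python3 - <<'E'
from h import *
c=capture('wrist');P=cloud(c);print(top(P,(.44,.252),.046));capture('wrist')
go(.44,.252,.014)
E
```

```text
t 9.05 pos [ 0.6416 -0.1417  0.149 ] w 0.0696 F [-0.9  1.  -0.2]
 move mm [ 409.4 -167.4   39. ] turn [-0.001  0.001 -0.002] move after turn [ 409.8 -166.5   39. ]
t: 10.25
tool_pos: [0.4359, 0.2564, 0.1038]
tool_rot: [[-0.093, 0.996, -0.005], [0.996, 0.093, 0.0], [0.001, -0.005, -1.0]]
wrist_force: [-0.0, -0.9, -0.7]
width: 0.0699
t: 10.45
tool_pos: [0.4406, 0.2507, 0.105]
tool_rot: [[-0.084, 0.996, -0.004], [0.996, 0.084, -0.001], [-0.001, -0.004, -1.0]]
wrist_force: [0.2, 0.0, 0.7]
width: 0.0695
[4.405e-01 2.533e-01 2.220e-02 4.405e-01 2.542e-01 4.540e-02 2.597e+03]
t 10.55 pos [0.4416 0.2508 0.1058] w 0.0695 F [0.4 0.3 0.2]
 move mm [ 1.3 -1.3 91.8] turn [-0.003  0.    -0.004] move after turn [ 1.3 -1.5 91.8]
```

```bash
python3 -m jog '[[[2.2,-0.9,25,0,0,0,-0.6],[0,0,30,0,0,0,-0.6],[0,0,20,0,0,0,-0.6],[0,0,10,0,0,0,-0.6],[0,0,5,0,0,0,-0.6],[0,0,1,0,0,0,-0.6],[0,0,0,0,0,0,-0.6],[0,0,0,0,0,0,-0.6]]]'
python3 -m jog '[[[0,0,0,0,0,0,0.5],[0,0,0,0,0,0,1],[0,0,0,0,0,0,1],[0,0,0,0,0,0,1],[0,0,0,0,0,0,1],[0,0,-6,0,0,0,1],[0,0,-14,0,0,0,1],[0,0,-30,0,0,0,1],[0,0,-25,0,0,0,1],[0,0,-10,0,0,0,1],[0,0,0,0,0,0,1]]]'
python3 - <<'E'
from h import *
capture('wrist');go(.6365,-.0565,.1)
E
```

```text
t: 11.35
tool_pos: [0.4403, 0.2541, 0.0154]
tool_rot: [[-0.085, 0.996, -0.002], [0.996, 0.085, 0.0], [0.0, -0.002, -1.0]]
wrist_force: [-0.1, 0.4, 0.2]
width: 0.0693
t: 12.45
tool_pos: [0.4409, 0.2544, 0.1013]
tool_rot: [[-0.085, 0.996, 0.0], [0.996, 0.085, 0.001], [0.001, 0.0, -1.0]]
wrist_force: [-0.2, 0.4, 0.8]
width: 0.0423
t 12.5 pos [0.4402 0.2538 0.0999] w 0.0428 F [-0.6 -1.  -0.5]
 move mm [-325.8  169.4   -0.4] turn [-0.002 -0.    -0.003] move after turn [-3.263e+02  1.685e+02 -1.000e-01]
```

```bash
python3 -m jog '[[[-14,7,0,0,0,0,1],[-28,14,0,0,0,0,1],[-38,20,0,0,0,0,1],[-40,21,0,0,0,0,1],[-40,21,0,0,0,0,1],[-40,21,0,0,0,0,1],[-40,21,0,0,0,0,1],[-38,20,0,0,0,0,1],[-28,14,0,0,0,0,1],[-20,10,0,0,0,0,1],[0,0,0,0,0,0,1],[0,0,0,0,0,0,1]]]'
python3 - <<'E'
from h import *
for i in range(3): capture('wrist')
go(.6365,-.0565,.03)
E
```

```text
t: 13.7
tool_pos: [0.6349, -0.0564, 0.0972]
tool_rot: [[-0.084, 0.996, -0.006], [0.996, 0.084, 0.001], [0.001, -0.006, -1.0]]
wrist_force: [-0.3, -0.1, -0.6]
width: 0.0426
t 13.85 pos [ 0.6352 -0.055   0.0985] w 0.0422 F [ 0.   0.1 -0.9]
 move mm [-1.7  1.5 68.5] turn [-0.004 -0.001 -0.   ] move after turn [-1.6  1.2 68.5]
```

```bash
python3 -m jog '[[[-1.2,1.3,14,0,0,0,1],[0,0,20,0,0,0,1],[0,0,16,0,0,0,1],[0,0,10,0,0,0,1],[0,0,6,0,0,0,1],[0,0,2,0,0,0,1],[0,0,0,0,0,0,1],[0,0,0,0,0,0,1],[0,0,0,0,0,0,1]]]'
python3 -c "
from h import *
capture('wrist');capture('wrist');go(.6365,-.0565,.0285)"
```

```text
t: 14.75
tool_pos: [0.6375, -0.0578, 0.0317]
tool_rot: [[-0.085, 0.996, -0.002], [0.996, 0.085, -0.0], [-0.0, -0.002, -1.0]]
wrist_force: [0.1, 0.7, -0.7]
width: 0.0425
t 14.85 pos [ 0.6374 -0.0578  0.0315] w 0.042 F [-0.2  0.  -0.9]
 move mm [ 1.3 -0.8  3. ] turn [-0.002  0.    -0.002] move after turn [ 1.3 -0.8  3. ]
```

```bash
python3 -m jog '[[[1.1,-0.8,1,0,0,0,1],[0,0,1,0,0,0,1],[0,0,0,0,0,0,1],[0,0,0,0,0,0,1]]]';  python3 -m jog '[[[0,0,0.6,0,0,0,1],[0,0,0,0,0,0,1],[0,0,0,0,0,0,1]]]'; python3 -m jog '[[[0,0,0.4,0,0,0,1],[0,0,0,0,0,0,1],[0,0,0,0,0,0,1]]]'
```

```text
t: 15.25
tool_pos: [0.6361, -0.0567, 0.0289]
tool_rot: [[-0.085, 0.996, -0.003], [0.996, 0.085, -0.0], [0.0, -0.003, -1.0]]
wrist_force: [-0.2, 0.6, -0.9]
width: 0.0423
t: 15.55
tool_pos: [0.6362, -0.0567, 0.0284]
tool_rot: [[-0.085, 0.996, -0.003], [0.996, 0.085, -0.0], [0.0, -0.003, -1.0]]
wrist_force: [-0.5, 0.5, -1.1]
width: 0.0423
t: 15.85
tool_pos: [0.6362, -0.0567, 0.0279]
tool_rot: [[-0.085, 0.996, -0.003], [0.996, 0.085, -0.0], [0.0, -0.003, -1.0]]
wrist_force: [0.3, 0.6, -0.1]
width: 0.0425
```

```bash
python3 -m jog '[[[0,0,0.5,0,0,0,1],[0,0,0,0,0,0,1],[0,0,0,0,0,0,1]]]' | grep -E 'pos|force'; python3 -m jog '[[[0,0,0.3,0,0,0,1],[0,0,0,0,0,0,1],[0,0,0,0,0,0,1]]]'| grep -E 'pos|force'
```

```text
tool_pos: [0.6363, -0.0567, 0.0276]
wrist_force: [-0.6, 0.1, 1.4]
tool_pos: [0.6363, -0.0567, 0.0275]
wrist_force: [-1.2, -1.0, 4.5]
```

```bash
python3 -m jog '[[[0,0,0,0,0,0,0],[0,0,0,0,0,0,-0.4],[0,0,0,0,0,0,-0.4],[0,0,0,0,0,0,-0.4],[0,0,-8,0,0,0,-0.4],[0,0,-20,0,0,0,-0.4],[0,0,-30,0,0,0,-0.4],[0,0,-30,0,0,0,-0.4],[0,0,-10,0,0,0,-0.4],[0,0,0,0,0,0,-0.4],[0,0,0,0,0,0,-0.4]]]'
python3 - <<'E'
from h import *
c=capture('wrist');P=cloud(c);print(top(P,(.6365,-.0565),.059))
c=capture('scene');P=cloud(c);print(top(P,(.6365,-.0565),.059))
go(.4663,.0843,.1)
E
```

```text
t: 17.55
tool_pos: [0.636, -0.0568, 0.1243]
tool_rot: [[-0.085, 0.996, -0.004], [0.996, 0.085, -0.0], [-0.0, -0.004, -1.0]]
wrist_force: [0.2, 0.6, -0.6]
width: 0.0608
[ 6.365e-01 -5.710e-02  2.190e-02  6.363e-01 -5.630e-02  5.840e-02
  2.464e+03]
[ 6.365e-01 -5.640e-02  2.220e-02  6.372e-01 -5.760e-02  5.920e-02
  5.220e+02]
t 17.65 pos [ 0.6356 -0.0568  0.1236] w 0.0611 F [ 0.3 -0.4 -0.6]
 move mm [ 154.9 -156.5   24.5] turn [-0.005 -0.    -0.002] move after turn [ 155.3 -156.3   23.6]
```

Choc 44 is centred to within 1 mm and its top is level. Next is choc 36.

```bash
python3 -m jog '[[[10,-10,0,0,0,0,-0.4],[20,-20,0,0,0,0,-0.4],[30,-30,0,0,0,0,-0.4],[30,-30,0,0,0,0,-0.4],[30,-30,0,0,0,0,-0.4],[20,-20,10,0,0,0,-0.4],[15,-16.5,14,0,0,0,-0.4],[0,0,0,0,0,0,-0.4],[0,0,0,0,0,0,-0.4],[0,0,0,0,0,0,-0.4]]]'
python3 - <<'E'
from h import *
c=capture('wrist');P=cloud(c);print(top(P,(.466,.084),.036));capture('wrist')
go(.4663,.0843,.011)
E
```

```text
t: 18.65
tool_pos: [0.4678, 0.0841, 0.1018]
tool_rot: [[-0.084, 0.996, -0.003], [0.996, 0.084, -0.0], [0.0, -0.003, -1.0]]
wrist_force: [0.1, -0.8, -0.9]
width: 0.0611
[4.671e-01 8.490e-02 1.790e-02 4.671e-01 8.550e-02 3.540e-02 1.651e+03]
t 18.75 pos [0.468  0.084  0.1018] w 0.0611 F [ 0.6 -0.3 -0.4]
 move mm [ 0.4 -1.4 90.9] turn [-0.003 -0.    -0.003] move after turn [ 0.4 -1.7 90.8]
```

```bash
python3 -m jog '[[[0.9,-0.9,25,0,0,0,-0.4],[0,0,30,0,0,0,-0.4],[0,0,20,0,0,0,-0.4],[0,0,10,0,0,0,-0.4],[0,0,5,0,0,0,-0.4],[0,0,0,0,0,0,-0.4],[0,0,0,0,0,0,-0.4],[0,0,0,0,0,0,-0.4]]]'
python3 -m jog '[[[0,0,0,0,0,0,0.5],[0,0,0,0,0,0,1],[0,0,0,0,0,0,1],[0,0,0,0,0,0,1],[0,0,0,0,0,0,1],[0,0,-6,0,0,0,1],[0,0,-14,0,0,0,1],[0,0,-30,0,0,0,1],[0,0,-25,0,0,0,1],[0,0,-10,0,0,0,1],[0,0,0,0,0,0,1]]]' 12
python3 - <<'E'
from h import *
capture('wrist');go(.627,.0277,.1)
E
```

```text
t: 19.55
tool_pos: [0.4669, 0.0854, 0.0125]
tool_rot: [[-0.085, 0.996, -0.001], [0.996, 0.085, -0.0], [-0.0, -0.001, -1.0]]
wrist_force: [0.2, -0.5, 0.4]
width: 0.061
t: 20.65
tool_pos: [0.4675, 0.0854, 0.0984]
tool_rot: [[-0.085, 0.996, 0.0], [0.996, 0.085, -0.001], [-0.001, 0.0, -1.0]]
wrist_force: [1.2, -0.3, -0.0]
width: 0.0005
t 20.7 pos [0.4667 0.0851 0.0971] w 0.0007 F [-0.8 -0.2 -0.7]
 move mm [-70.8 154.9  -3.2] turn [-0.002  0.    -0.003] move after turn [-71.2 154.7  -2.9]
```

Run:
```python
from h import *
c=capture('wrist');cv2.imwrite('pics/w5.png',c['img']);P=cloud(c);print(top(P,(.466,.084),.036,.06))
c=capture('side');cv2.imwrite('pics/d5.png',cv2.resize(c['img'][120:280,120:376],None,fx=3,fy=3))
```

```text
[4.671e-01 8.470e-02 1.800e-02 4.671e-01 8.550e-02 3.540e-02 1.701e+03]
```

View pics/w5.png

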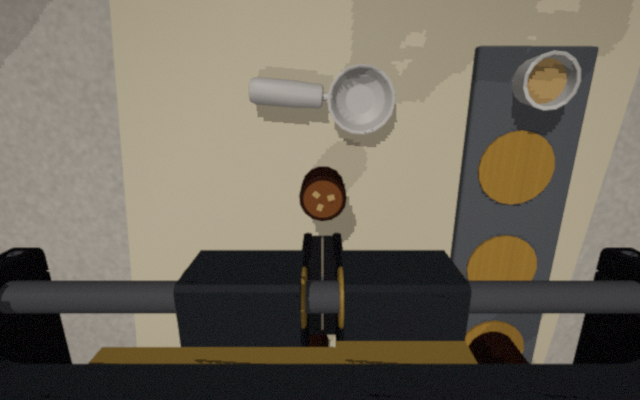

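View pics/d5.png

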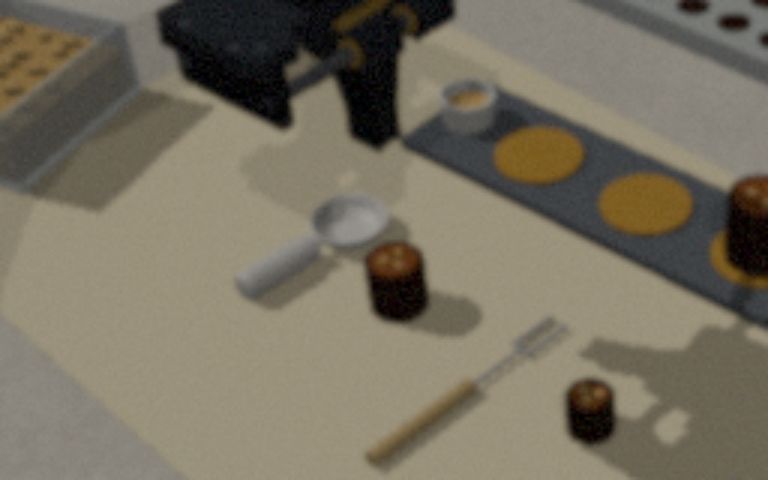

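Choc 36 is still upright and hasn't moved, so the grip slipped off or closed too late. I'll grip again, lower down, and check the width before lifting.

```bash
python3 -m jog '[[[0,0,0,0,0,0,-0.4],[0,0,0,0,0,0,-0.4],[0,0,0,0,0,0,-0.4],[0,0,0,0,0,0,-0.4],[0,0,0,0,0,0,-0.4],[0,0,0,0,0,0,-0.4],[0,0,0,0,0,0,-0.4]]]' 20
python3 -c "
from h import *
capture('wrist');go(.467,.0848,.0065)"
```

```text
t: 21.5
tool_pos: [0.4663, 0.0853, 0.0967]
tool_rot: [[-0.085, 0.996, -0.003], [0.996, 0.085, -0.0], [0.0, -0.003, -1.0]]
wrist_force: [0.7, 0.0, 0.1]
width: 0.0486
t 21.55 pos [0.4664 0.0853 0.0967] w 0.0525 F [ 0.3  0.  -0.3]
 move mm [-0.5  0.9 90.2] turn [-0.003 -0.    -0.002] move after turn [-0.5  0.6 90.2]
```

```bash
python3 -m jog '[[[0,0.5,25,0,0,0,-0.4],[0,0,30,0,0,0,-0.4],[0,0,20,0,0,0,-0.4],[0,0,10,0,0,0,-0.4],[0,0,4,0,0,0,-0.4],[0,0,1,0,0,0,-0.4],[0,0,0,0,0,0,-0.4],[0,0,0,0,0,0,-0.4]]]'
python3 -m jog '[[[0,0,0,0,0,0,0.5],[0,0,0,0,0,0,1],[0,0,0,0,0,0,1],[0,0,0,0,0,0,1],[0,0,0,0,0,0,1],[0,0,0,0,0,0,1],[0,0,0,0,0,0,1],[0,0,0,0,0,0,1],[0,0,0,0,0,0,1]]]' 20
```

```text
t: 22.35
tool_pos: [0.4673, 0.0854, 0.0075]
tool_rot: [[-0.085, 0.996, -0.002], [0.996, 0.085, -0.0], [-0.0, -0.002, -1.0]]
wrist_force: [0.2, 0.2, 0.3]
width: 0.0609
t: 23.25
tool_pos: [0.467, 0.0854, 0.007]
tool_rot: [[-0.085, 0.996, -0.002], [0.996, 0.085, -0.0], [0.0, -0.002, -1.0]]
wrist_force: [2.1, -1.1, 5.4]
width: 0.0025
```

Run:
```python
from h import *
a=capture('wrist')['img'][100:400,100:540];c=capture('side');P=cloud(c);print(top(P,(.467,.085),.036,.06))
b=cv2.resize(c['img'][140:260,150:350],None,fx=3.5,fy=3.5)[:,:]
a=cv2.resize(a,(360,245));print(b.shape)
im=np.zeros((420,800,3),np.uint8);im[:,:440]=b[:,130:570];im[:245,440:]=a;cv2.imwrite('pics/e6.png',im)
```

```text
[4.614e-01 8.480e-02 1.840e-02 4.568e-01 7.910e-02 3.630e-02 1.500e+02]
(420, 700, 3)
```

View pics/e6.png

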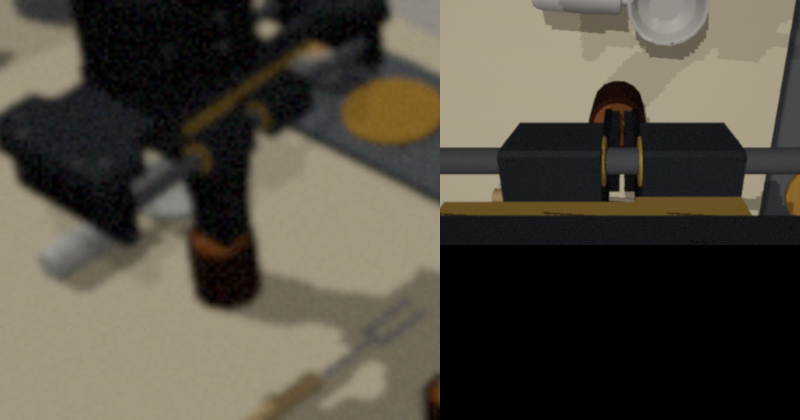

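The closed fingers seem to end above the top of choc 36, so the tips may sit higher than tool_pos says. I'll lift straight up and measure the fingertip height with the cameras.

```bash
python3 -m jog '[[[0,0,-10,0,0,0,1],[0,0,-30,0,0,0,1],[0,0,-40,0,0,0,1],[0,0,-10,0,0,0,1],[0,0,0,0,0,0,1],[0,0,0,0,0,0,1],[0,0,0,0,0,0,1]]]'
python3 - <<'E'
from h import *
c=capture('side');P=cloud(c);s=state();p=np.array(s['tool_pos']);print(p,s['width'])
d=np.linalg.norm(P[...,:2]-p[:2],axis=-1)
m=(d<.03)&(P[...,2]>.05);z=np.sort(P[m][:,2]);print(len(z),z[[0,5,20,50,100]].round(3))
q=P[m&(P[...,2]<z[40]+.001)];print(q.mean(0),q.min(0),q.max(0))
print(top(P,(.467,.085),.036,.06))
c=capture('scene');P=cloud(c);d=np.linalg.norm(P[...,:2]-p[:2],axis=-1)
m=(d<.04)&(P[...,2]>.05);z=np.sort(P[m][:,2]);print(len(z),z[:60:10].round(3))
uv=lambda X:(lambda y:y[:2]/y[2])(c['mtx']@(c['R']@X+c['t']))
c=capture('side');u=uv(p).astype(int);print(u)
cv2.imwrite('pics/d7.png',cv2.resize(cv2.drawMarker(c['img'].copy(),tuple(int(i) for i in u),(0,255,0),0,8)[100:250,150:350],None,fx=4,fy=4))
E
```

```text
t: 24.05
tool_pos: [0.4656, 0.085, 0.0953]
tool_rot: [[-0.085, 0.996, -0.006], [0.996, 0.085, -0.0], [0.0, -0.006, -1.0]]
wrist_force: [-0.8, -0.7, -0.0]
width: 0.0003
[0.46571341 0.08512607 0.09530227] 0.0005669593131202332
1294 [0.124 0.125 0.128 0.131 0.137]
[0.46101822 0.07962607 0.12815981] [0.45411235 0.07230308 0.12446139] [0.47470124 0.09386262 0.13098197]
[4.626e-01 8.440e-02 1.880e-02 4.610e-01 8.290e-02 3.630e-02 2.410e+02]
3464 [0.125 0.127 0.128 0.13  0.131 0.133]
[246 179]
```

View pics/d7.png

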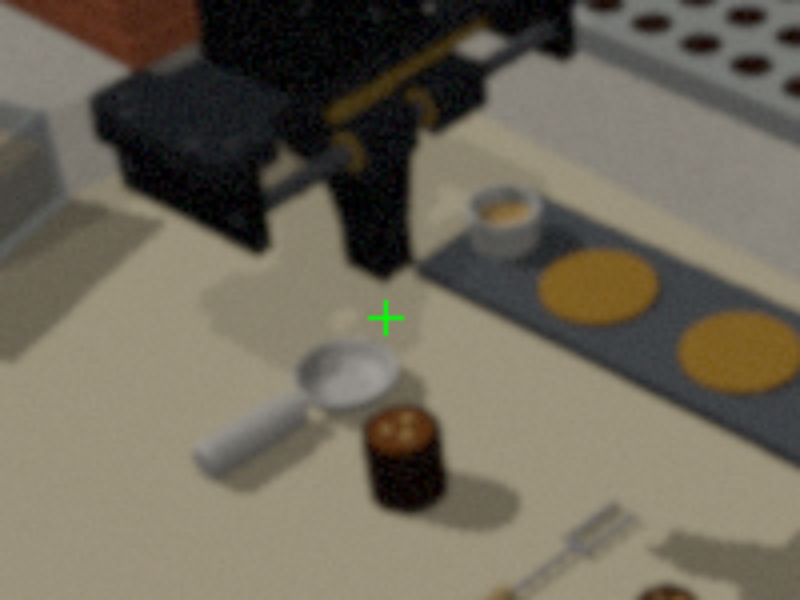

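The fingertips are actually about 29 mm above the reported tool_pos, at z ≈ 0.124 against 0.095. I'll correct for that from now on. Choc 36 is still upright and only nudged.

```bash
python3 -m jog '[[[0,0,0,0,0,0,-0.4],[0,0,0,0,0,0,-0.4],[0,0,0,0,0,0,-0.4],[0,0,0,0,0,0,-0.4],[0,0,0,0,0,0,-0.4],[0,0,0,0,0,0,-0.4],[0,0,0,0,0,0,-0.4],[0,0,0,0,0,0,-0.4],[0,0,0,0,0,0,-0.4]]]' 15
python3 -c "
from h import *
c=capture('wrist');P=cloud(c);t=top(P,(.465,.085),.036);print(t);capture('wrist');go(t[0],t[1],-.020)"
```

```text
t: 25.1
tool_pos: [0.4668, 0.0853, 0.0967]
tool_rot: [[-0.085, 0.996, -0.003], [0.996, 0.085, -0.0], [0.0, -0.003, -1.0]]
wrist_force: [-0.2, 0.5, 0.1]
width: 0.0594
[4.645e-01 8.470e-02 1.810e-02 4.645e-01 8.540e-02 3.540e-02 1.708e+03]
t 25.2 pos [0.4668 0.0853 0.0966] w 0.0603 F [ 0.6 -0.1  1.3]
 move mm [ -0.4  -2.  116.6] turn [-0.003 -0.    -0.002] move after turn [ -0.4  -2.4 116.6]
```

```bash
python3 -m jog '[[[0,-2.3,25,0,0,0,-0.4],[0,0,30,0,0,0,-0.4],[0,0,25,0,0,0,-0.4],[0,0,18,0,0,0,-0.4],[0,0,8,0,0,0,-0.4],[0,0,5,0,0,0,-0.4],[0,0,3,0,0,0,-0.4],[0,0,0,0,0,0,-0.4],[0,0,0,0,0,0,-0.4]]]'
```

```text
t: 26.1
tool_pos: [0.4648, 0.0852, -0.0167]
tool_rot: [[-0.085, 0.996, -0.002], [0.996, 0.085, -0.0], [-0.0, -0.002, -1.0]]
wrist_force: [0.2, 0.7, 0.2]
width: 0.0612
```

```bash
python3 -m jog '[[[0,0,2,0,0,0,-0.4],[0,0,2,0,0,0,-0.4],[0,0,0,0,0,0,-0.4],[0,0,0,0,0,0,0.5],[0,0,0,0,0,0,1],[0,0,0,0,0,0,1],[0,0,0,0,0,0,1],[0,0,0,0,0,0,1],[0,0,0,0,0,0,1],[0,0,0,0,0,0,1],[0,0,0,0,0,0,1]]]' 15
```

```text
t: 27.2
tool_pos: [0.4642, 0.0851, -0.0213]
tool_rot: [[-0.085, 0.996, -0.003], [0.996, 0.085, -0.0], [0.0, -0.003, -1.0]]
wrist_force: [-0.1, 0.5, 0.0]
width: 0.0356
```

```bash
python3 -m jog '[[[0,0,-6,0,0,0,1],[0,0,-14,0,0,0,1],[0,0,-25,0,0,0,1],[0,0,-25,0,0,0,1],[0,0,-10,0,0,0,1],[0,0,0,0,0,0,1]]]'
python3 -c "
from h import *
capture('wrist');go(.627,.0277,.059)"
```

```text
t: 27.8
tool_pos: [0.4657, 0.0852, 0.0605]
tool_rot: [[-0.085, 0.996, 0.0], [0.996, 0.085, -0.001], [-0.001, 0.0, -1.0]]
wrist_force: [1.0, 0.1, 0.0]
width: 0.0353
t 27.85 pos [0.4649 0.0849 0.0592] w 0.0355 F [ 0.2 -0.4 -0.8]
 move mm [-70.7 156.7  -0. ] turn [-0.002  0.001 -0.003] move after turn [-71.1 156.5   0.2]
```

```bash
python3 -m jog '[[[-6,13,0,0,0,0,1],[-12,27,0,0,0,0,1],[-14,31,0,0,0,0,1],[-14,31,0,0,0,0,1],[-12,27,0,0,0,0,1],[-9,18,0,0,0,0,1],[-4,9.5,0,0,0,0,1],[0,0,0,0,0,0,1],[0,0,0,0,0,0,1],[0,0,10,0,0,0,1],[0,0,20,0,0,0,1],[0,0,16,0,0,0,1]]]'
python3 -m jog '[[[0,0,10,0,0,0,1],[0,0,5,0,0,0,1],[0,0,0,0,0,0,1],[0,0,0,0,0,0,1],[0,0,0,0,0,0,1]]]'
python3 -c "
from h import *
capture('wrist');capture('wrist');go(.627,.0277,-.0083)"
```

```text
t: 29.05
tool_pos: [0.6253, 0.0278, 0.011]
tool_rot: [[-0.086, 0.996, -0.003], [0.996, 0.086, -0.001], [-0.0, -0.003, -1.0]]
wrist_force: [-0.7, 1.1, -0.5]
width: 0.0355
t: 29.55
tool_pos: [0.6268, 0.0277, -0.0021]
tool_rot: [[-0.085, 0.996, -0.002], [0.996, 0.085, -0.0], [-0.0, -0.002, -1.0]]
wrist_force: [1.1, 0.6, -0.7]
width: 0.0357
t 29.65 pos [ 0.6266  0.0277 -0.0022] w 0.0354 F [-0.1 -0.2 -0.9]
 move mm [-0.   0.4  6.1] turn [-0.002  0.    -0.002] move after turn [-0.   0.4  6.1]
```

```bash
python3 -m jog '[[[0,0.3,2,0,0,0,1],[0,0,2,0,0,0,1],[0,0,1,0,0,0,1],[0,0,0,0,0,0,1],[0,0,0,0,0,0,1]]]' | grep -E 'pos|force'; python3 -m jog '[[[0,0,1,0,0,0,1],[0,0,0,0,0,0,1],[0,0,0,0,0,0,1]]]' | grep -E 'pos|force';python3 -m jog '[[[0,0,0.4,0,0,0,1],[0,0,0,0,0,0,1],[0,0,0,0,0,0,1]]]' | grep -E 'pos|force'
```

```text
tool_pos: [0.6264, 0.0277, -0.0079]
wrist_force: [-0.5, -0.3, -0.3]
tool_pos: [0.6266, 0.0277, -0.0083]
wrist_force: [-2.0, 0.0, 5.4]
tool_pos: [0.6267, 0.0277, -0.0083]
wrist_force: [-4.5, -0.4, 8.8]
```

Contact. I'll release, retreat and go to choc 28.

```bash
python3 -m jog '[[[0,0,-0.4,0,0,0,0.1],[0,0,0,0,0,0,-0.2],[0,0,0,0,0,0,-0.2],[0,0,0,0,0,0,-0.2],[0,0,0,0,0,0,-0.2],[0,0,-8,0,0,0,-0.2],[0,0,-20,0,0,0,-0.2],[0,0,-30,0,0,0,-0.2],[0,0,-30,0,0,0,-0.2],[0,0,0,0,0,0,-0.2],[0,0,0,0,0,0,-0.2]]]'
python3 - <<'E'
from h import *
c=capture('wrist');P=cloud(c);print(top(P,(.627,.0277),.049))
c=capture('scene');P=cloud(c);print(top(P,(.627,.0277),.049))
go(.4715,-.0686,.07)
E
```

```text
t: 31.85
tool_pos: [0.6273, 0.0277, 0.0802]
tool_rot: [[-0.085, 0.996, -0.001], [0.996, 0.085, -0.0], [-0.0, -0.001, -1.0]]
wrist_force: [-0.7, 0.4, -0.4]
width: 0.052
[6.269e-01 2.730e-02 1.810e-02 6.268e-01 2.810e-02 4.840e-02 2.113e+03]
[6.268e-01 2.740e-02 1.820e-02 6.274e-01 2.630e-02 4.920e-02 2.860e+02]
t 31.95 pos [0.6262 0.0275 0.0784] w 0.0522 F [-0.5 -0.2 -0.3]
 move mm [ -82.6 -162.2    9.1] turn [-0.004  0.    -0.002] move after turn [ -82.3 -162.5    8.4]
```

```bash
python3 -m jog '[[[-6,-13,0,0,0,0,-0.2],[-14,-27,0,0,0,0,-0.2],[-16,-32,0,0,0,0,-0.2],[-16,-32,0,0,0,0,-0.2],[-14,-29,0,0,0,0,-0.2],[-11,-20,4,0,0,0,-0.2],[-5.5,-9.5,4,0,0,0,-0.2],[0,0,0,0,0,0,-0.2],[0,0,0,0,0,0,-0.2],[0,0,0,0,0,0,-0.2]]]'
python3 -c "
from h import *
c=capture('wrist');P=cloud(c);t=top(P,(.4715,-.0686),.026);print(t);capture('wrist');go(t[0],t[1],-.024)"
```

```text
t: 32.95
tool_pos: [0.4729, -0.0673, 0.0718]
tool_rot: [[-0.086, 0.996, -0.002], [0.996, 0.086, 0.001], [0.001, -0.002, -1.0]]
wrist_force: [-0.2, 0.5, -1.0]
width: 0.0523
[ 4.721e-01 -6.860e-02  1.410e-02  4.718e-01 -6.800e-02  2.550e-02
  1.139e+03]
t 33.05 pos [ 0.4726 -0.0674  0.0717] w 0.052 F [-0.1 -0.2 -0. ]
 move mm [-1.2 -0.4 95.7] turn [-0.003 -0.001 -0.001] move after turn [-1.2 -0.6 95.7]
```

```bash
python3 -m jog '[[[-1.2,-0.5,20,0,0,0,-0.2],[0,0,25,0,0,0,-0.2],[0,0,25,0,0,0,-0.2],[0,0,15,0,0,0,-0.2],[0,0,5,0,0,0,-0.2],[0,0,3,0,0,0,-0.2],[0,0,2,0,0,0,-0.2],[0,0,0,0,0,0,-0.2],[0,0,0,0,0,0,-0.2]]]'
```

```text
t: 33.95
tool_pos: [0.4717, -0.0697, -0.0227]
tool_rot: [[-0.085, 0.996, -0.002], [0.996, 0.085, -0.001], [-0.0, -0.002, -1.0]]
wrist_force: [-0.3, -0.4, 0.0]
width: 0.0521
```

```bash
python3 -m jog '[[[0.7,0,0.5,0,0,0,-0.2],[0,0,0,0,0,0,0.5],[0,0,0,0,0,0,1],[0,0,0,0,0,0,1],[0,0,0,0,0,0,1],[0,0,0,0,0,0,1],[0,0,0,0,0,0,1],[0,0,0,0,0,0,1],[0,0,0,0,0,0,1]]]' 12
```

```text
t: 34.85
tool_pos: [0.4711, -0.0689, -0.0238]
tool_rot: [[-0.085, 0.996, -0.003], [0.996, 0.085, -0.0], [0.0, -0.003, -1.0]]
wrist_force: [-0.5, 0.2, 1.4]
width: 0.0277
```

```bash
python3 -m jog '[[[0,0,-6,0,0,0,1],[0,0,-14,0,0,0,1],[0,0,-25,0,0,0,1],[0,0,-25,0,0,0,1],[0,0,-20,0,0,0,1],[0,0,-5,0,0,0,1],[0,0,0,0,0,0,1]]]'
python3 -c "
from h import *
capture('wrist');go(.618,.116,.071)"
```

```text
t: 35.55
tool_pos: [0.472, -0.069, 0.0723]
tool_rot: [[-0.085, 0.996, -0.001], [0.996, 0.085, -0.001], [-0.001, -0.001, -1.0]]
wrist_force: [0.1, 1.0, 0.1]
width: 0.0279
t 35.6 pos [ 0.4713 -0.0689  0.0713] w 0.0274 F [ 1.1 -0.3 -0.4]
 move mm [171.8 161.8  -0.2] turn [-0.003  0.    -0.002] move after turn [171.4 162.2   0.3]
```

```bash
python3 -m jog '[[[12,5,0,0,0,0,1],[24,16,0,0,0,0,1],[30,25,0,0,0,0,1],[30,30,0,0,0,0,1],[30,30,0,0,0,0,1],[24,28,0,0,0,0,1],[14,18,0,0,0,0,1],[7.6,9.8,0,0,0,0,1],[0,0,0,0,0,0,1],[0,0,10,0,0,0,1],[0,0,20,0,0,0,1],[0,0,20,0,0,0,1]]]'
python3 -m jog '[[[0,0,15,0,0,0,1],[0,0,8,0,0,0,1],[0,0,3,0,0,0,1],[0,0,0,0,0,0,1],[0,0,0,0,0,0,1],[0,0,0,0,0,0,1]]]'
python3 -c "
from h import *
capture('wrist');capture('wrist');go(.618,.116,-.0108)"
```

```text
t: 36.8
tool_pos: [0.6172, 0.1139, 0.0196]
tool_rot: [[-0.083, 0.997, -0.003], [0.997, 0.083, -0.001], [-0.001, -0.003, -1.0]]
wrist_force: [-0.1, -0.4, -0.4]
width: 0.0274
t: 37.4
tool_pos: [0.6183, 0.1161, -0.0045]
tool_rot: [[-0.085, 0.996, -0.002], [0.996, 0.085, -0.0], [0.0, -0.002, -1.0]]
wrist_force: [-0.1, -0.2, -0.3]
width: 0.0276
t 37.5 pos [ 0.6182  0.116  -0.0047] w 0.0274 F [-0.6 -0.8  0.5]
 move mm [ 0.  -0.2  6.1] turn [-0.002 -0.    -0.002] move after turn [ 0.  -0.2  6.1]
```

```bash
python3 -m jog '[[[0,0,2,0,0,0,1],[0,0,2,0,0,0,1],[0,0,1,0,0,0,1],[0,0,0,0,0,0,1],[0,0,0,0,0,0,1]]]' | grep -E 'pos|force'; python3 -m jog '[[[0,0,0.7,0,0,0,1],[0,0,0,0,0,0,1],[0,0,0,0,0,0,1]]]' | grep -E 'pos|force'
```

```text
tool_pos: [0.6177, 0.1159, -0.0104]
wrist_force: [0.4, 0.6, 0.4]
tool_pos: [0.6178, 0.1159, -0.0107]
wrist_force: [-1.6, -0.9, 3.3]
```

```bash
python3 -m jog '[[[0,0,0,0,0,0,0.2],[0,0,0,0,0,0,-0.1],[0,0,0,0,0,0,-0.1],[0,0,0,0,0,0,-0.1],[0,0,0,0,0,0,-0.1],[0,0,-8,0,0,0,-0.1],[0,0,-20,0,0,0,-0.1],[0,0,-30,0,0,0,-0.1],[0,0,-40,0,0,0,-0.1],[0,-40,-20,0,0,0,-0.1],[0,-40,0,0,0,0,-0.1],[0,-40,0,0,0,0,-0.1]]]'
python3 -m jog '[[[0,-40,0,0,0,0,-0.1],[0,0,0,0,0,0,-0.1],[0,0,0,0,0,0,-0.1],[0,0,0,0,0,0,-0.1]]]'
python3 - <<'E'
from h import *
T=[((.641,-.142),.069),((.6365,-.0565),.059),((.627,.0277),.049),((.618,.116),.039)]
for n in('scene','side'):
    c=capture(n);P=cloud(c);cv2.imwrite(f'pics/{n}9.png',c['img'])
    for g,h in T: print(n,g,top(P,g,h))
cv2.imwrite('pics/f.png',cv2.resize(cv2.imread('pics/scene9.png')[100:370,240:460],None,fx=2.2,fy=2.2))
E
```

```text
t: 39.5
tool_pos: [0.4977, 0.1061, 0.1083]
tool_rot: [[-0.085, 0.996, -0.001], [0.996, 0.085, -0.0], [0.0, -0.001, -1.0]]
wrist_force: [-0.4, 0.3, 0.9]
width: 0.0479
t: 39.9
tool_pos: [0.4597, 0.1024, 0.1081]
tool_rot: [[-0.085, 0.996, -0.002], [0.996, 0.085, 0.0], [0.0, -0.002, -1.0]]
wrist_force: [-0.5, -0.3, -0.1]
width: 0.0481
scene (0.641, -0.142) [ 6.409e-01 -1.410e-01  2.650e-02  6.417e-01 -1.423e-01  6.930e-02
  9.080e+02]
scene (0.6365, -0.0565) [ 6.368e-01 -5.670e-02  2.210e-02  6.372e-01 -5.770e-02  5.920e-02
  5.200e+02]
scene (0.627, 0.0277) [6.274e-01 2.770e-02 1.820e-02 6.274e-01 2.640e-02 4.910e-02 2.860e+02]
scene (0.618, 0.116) [6.181e-01 1.165e-01 1.420e-02 6.187e-01 1.151e-01 3.910e-02 1.450e+02]
side (0.641, -0.142) [ 6.389e-01 -1.417e-01  2.680e-02  6.367e-01 -1.430e-01  6.950e-02
  5.400e+02]
side (0.6365, -0.0565) [ 6.353e-01 -5.710e-02  2.380e-02  6.322e-01 -5.840e-02  5.950e-02
  3.400e+02]
side (0.627, 0.0277) [6.249e-01 2.710e-02 1.950e-02 6.229e-01 2.560e-02 4.940e-02 2.050e+02]
side (0.618, 0.116) [6.157e-01 1.161e-01 1.480e-02 6.143e-01 1.141e-01 3.950e-02 1.070e+02]
```

View pics/f.png

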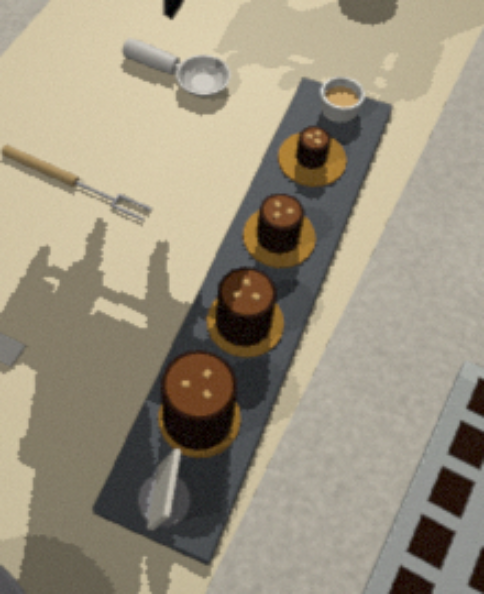

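All four stand upright on their cards in the right order, largest beside the holder at (165,495) in the crop. Each is within about 2 mm of its card centre.

```bash
python3 -c "
from bench import close_job;print(close_job())"
```

```text
the job is handed in; nothing more can be done
None
```

The four chocolates stand upright on their gold cards, in order 52, 44, 36, 28 mm from the price-card holder to the ramekin. I handed the job in at about 40 s with the gripper open and clear of everything.

**Last checks:** both fixed cameras put each chocolate within about 2 mm of its card's centre. Each top was at the expected height (69, 59, 49 and 39 mm), so all are level. The scene and side cameras differ from each other by about 2 mm, within the stated calibration.

**What went wrong:** the reported `tool_pos` z was about 29 mm lower than the real fingertips.
- **Choc 36:** I missed it once, and on the second try the fingers closed on its top with about 5 N and nudged it about 2 mm. It stayed upright. I then measured the fingertip height with the cameras and corrected for it.
- **Chocs 52 and 44:** I had already placed these with a higher grip than I intended, but both were carried and set down without trouble.

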